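# Switch on the red-guarded supply

### The arm

A 6-joint arm with a two-finger parallel gripper is mounted at the origin on a cart in front of the work surface, level with it; the furniture and walls round the work are solid. World frame = base frame: x ahead of the robot, y to its left, z up, the work surface at z = 0. Lengths are in m, angles in degrees, forces in N, time in s.
With the tool pointing down it reaches from about 0.4 to 0.925 m from the base axis. Payload 3.4 kg.
Tool frame: the origin (TCP) lies between the finger pads; the fingertips stand 17 mm ahead of it and the grasp point (between the pads) lies 2 mm behind it (tcp_to_tips is the distance from the TCP to the fingertips, in m); z points along the fingers, y is the line along which they close (so a half turn about z gives the same grasp; the last joint's range is limited). The gripper opens to 85 mm and grips with 20 to 120 N. Pads are 22 mm wide; open, the fingers measure 114 mm over their backs; the gripper's body (76 mm by 85 mm) begins 54 mm behind the grasp point. The pads swing forward as they close: fully open they stand 13 mm farther back than shut.
Start: joints at [68.726, 17.578, 86.31, -0, 76.112, -4.211], TCP at [0.169, 0.55, 0.248] pointing down, gripper open.
Joint ranges: [-179.03, 179.03], [-60, 130.46], [8.19, 133.38], [-81.62, 261.62], [5.75, 156.47], [-153.77, 153.77]. Speed limits (degrees/s): [147.25, 147.25, 180, 180, 180, 180].

### API

Orientations are given as [roll, pitch, yaw] about the fixed x, y, z axes, in that order (R = Rz(yaw) Ry(pitch) Rx(roll)).
In Python, from rig import observe, read_camera, get_calibration, sign_off, tcp_to_tips gives the robot as it stands.
- The arm moves only by the tool jog_arm, never from a script. Its argument "series" is a list of rows, each a list of 5 numbers: the opening, from 0 (shut) to 1 (fully open), then the shift along the tool's x, y, z in units of 25 mm (1.0 is 25 mm), then the turn about the tool's z in units of pi/2 rad (1.0 is pi/2 rad). A call has exactly 5 rows; each row shifts and turns the commanded pose from where the row before left it, along the tool's axes as they then stand; what a row does not reach is not made up. A row lasts 1/12 s, in which the tool goes at most 41.7 mm and 7.16 degrees, less where a joint would pass 70% of its speed; a pose out of reach is approached as far as the arm can. A call with a number of a shift or a turn outside -1 to 1 is refused whole. A call with a gripper value outside its range is refused whole. The fingers move at their own pace and stop on an object; the grip force is fixed at half the most. Time passes only in rows, so rows that do not move let the fingers close, or fill a call up. It gives the time, the measured TCP pose, the force, the opening and the grip force at its end, in the units of the state.
- observe(): the state, without advancing time (a new reading comes with each control period).
- read_camera(name): name is "scene" or "top"; returns (picture, depth): 420x560x3 uint8, blue, green, red; 420x560 float32, m along the optical axis (not along the pixel's ray), 0 where there is no reading.
- get_calibration(name): a dict with "K" (3x3 intrinsics, pixels), "dist_coeffs" ([k1, k2, p1, p2, k3] as OpenCV has them; the pictures are not rectified), "rvec" (rotation vector, rad) and "tvec" (3), from world to camera coordinates, as OpenCV has them. Camera axes: x right, y down, z forward; pixel columns grow to the right and rows downward; lengths in m; the calibration is good to about 2 mm. A picture is of the moment at which its call begins. get_calibration takes no time and is no camera call.
- sign_off(): hands the job in; it is judged then, once.
The state is a dict: "clock": time; "joints": joint angles; "dq": joint speeds; "joint_efforts": joint torques, N m; "position": TCP position; "tool_rot": TCP orientation; "ft_force": force on the tool from outside, world axes, zero at the start; "ft_torque": the same for the moment, N m; "gripper_width": opening from 0.0 (shut) to 1.0 (fully open); "finger_force": force on a finger pad.
Only numpy, scipy, OpenCV 4.12 (cv2) and the standard library are available. Lean on these libraries where they do the work, as an engineer would, in place of code of your own. Each camera call takes 0.05 s, during which the arm holds its last target. There are 200 camera calls.

### The job

Switch on the supply with the red guard using only the outside of the fingers, gripping nothing: push its hinged guard up and back until it rests open by itself, push the toggle beneath gently all the way over to on (away from the front of its box), then tip the guard forward so that it drops shut over the toggle. Leave the blue-guarded switch as it is, do not shove, tip or lift the switch boxes, and leave the other things on the worktop alone.

Things in the scene. Friction and masses are not known exactly. Their poses are not given: they have to be found in the camera images.
- red_pod: grey steel switch box standing loose on rubber feet, about 1.6 kg, body 116 (x) x 92 (y) x 38 mm, panel top 40 mm above the worktop; origin: centre of the underside; own -x is its front, +x its hinge side, z up. On its panel: a steel toggle under a red plastic hinged guard
- red_guard (a joint): red guard's hinge, rad: 0 = shut, 1.3 = fully back on its stop; positive = lip goes up and back to the box's +x. Axis along box y at box x 36, z 50 mm. 50 g, no spring: below about 0.9 rad it falls shut, beyond that it falls open and rests on the stop (lip then at box x 53, z 143). Shut, its flat top is at z 84, x -30 to 26, 66 mm wide; side cheeks 61 mm apart inside; front open
- red_toggle (a joint): toggle under the red guard, rad: 0 = off (leans to the box's front, -x), 0.84 = on (leans to the box's +x). Pivot on box x 0, y 0, z 42 mm; lever 31 mm long, 7 to 10 mm thick; stiff (about 1 N at its tip) and stays where it is left, so it must be pushed right over
- blue_pod: grey steel switch box standing loose on rubber feet, about 1.6 kg, body 116 (x) x 92 (y) x 38 mm, panel top 40 mm above the worktop; origin: centre of the underside; own -x is its front, +x its hinge side, z up. On its panel: a steel toggle under a blue plastic hinged guard
- blue_guard (a joint): blue guard's hinge, rad: 0 = shut, 1.3 = fully back on its stop; positive = lip goes up and back to the box's +x. Axis along box y at box x 36, z 50 mm. 50 g, no spring: below about 0.9 rad it falls shut, beyond that it falls open and rests on the stop (lip then at box x 53, z 143). Shut, its flat top is at z 84, x -30 to 26, 66 mm wide; side cheeks 61 mm apart inside; front open
- blue_toggle (a joint): toggle under the blue guard, rad: 0 = off (leans to the box's front, -x), 0.84 = on (leans to the box's +x). Pivot on box x 0, y 0, z 42 mm; lever 31 mm long, 7 to 10 mm thick; stiff (about 1 N at its tip) and stays where it is left, so it must be pushed right over
- red_lip (a point): middle of the front edge of the red guard's lip; moves with the guard (shut: box x -50, y 0, z 91 mm). The lip is 3 mm thick and 60 mm wide, flares up and forward from the flat top's front edge (x -30, z 84), and has free space beneath it down to the panel (z 40)
- red_tip (a point): free end of the toggle under the red guard; moves with the toggle (off: box x -13, z 70 mm; on: x +13, z 70 mm)
- petri_dish: low glass dish, 64 diameter x 18 mm; origin: centre of the underside; a bystander, to be left alone
- marker: white marker with green cap lying down, 12x135x13 mm; origin: centre of the underside; a bystander, to be left alone
- dropper: small amber dropper bottle, 48 diameter x 114 mm; origin: centre of the underside; a bystander, to be left alone
- beaker: glass beaker, 74 diameter x 99 mm; origin: centre of the underside; a bystander, to be left alone
- timer: small white timer standing up, 23x64x58 mm; origin: centre of the underside; a bystander, to be left alone

How it is judged (in metres and radians):
On the way, in this order (a step that is already met when the one before it is completed fails the run):
1. the red guard is pushed fully back while its toggle is still off (value of joint red_guard above 1.15 rad and value of joint red_toggle below 0.2 rad), for 0.2 s.
2. the toggle is on while the red guard stands open (value of joint red_toggle above 0.65 rad and value of joint red_guard above 0.9 rad), for 0.2 s.
At the end, for the whole second after the job is handed in: The toggle under the red guard is on (above 0.65 rad) and the red guard is shut over it (below 0.06 rad); the blue guard and its toggle are shut and off; both boxes stand where they stood (red within 25 mm, blue within 15 mm) (value of joint red_toggle above 0.65 rad and value of joint each of red_guard, blue_guard below 0.06 rad and value of joint blue_toggle below 0.12 rad and distance of red_pod from where it was at the start of the episode below 0.025 m and distance of blue_pod from where it was at the start of the episode below 0.015 m and angle between red_pod's own z axis and vertical below 0.05 rad and linear speed of red_pod below 0.02 m/s); the robot touches nothing.
It fails at once if the blue-guarded switch is operated or its guard lifted (value of joint blue_toggle above 0.2 rad or value of joint blue_guard above 0.15 rad or distance of blue_pod from where it was at the start of the episode above 0.015 m).
It fails at once if the red switch box is shoved, tipped or lifted (distance of red_pod from where it was at the start of the episode above 0.025 m or height (world z) of red_pod above 0.01 m or angle between red_pod's own z axis and vertical above 0.15 rad).
It fails at once if the red switch box, guard or toggle is gripped or handled with force (over 25 N) (contact force between the fingers and red_pod above 25 N).
It fails at once if a bystander is moved or lifted (distance of any of petri_dish, marker, dropper, beaker, timer from where it was at the start of the episode above 0.02 m).
It also fails if it takes over 51 s, if anything falls off the work surface, if the arm or the gripper's body presses on something with over 40 N, if the wrist force passes 120 N, or if a joint passes its speed limit or range.

## Working session

There is one attempt and no reset: what is moved stays moved. The work goes in short steps, Python scripts to look and compute and a tool call to move; the robot and the scene stay as the last step left them, time stands still between calls to the robot, and variables do not carry over. Pictures are saved under pics/ and viewed, at most 10 in all, crops included, and the job is handed in when it is done.

Besides the shell and the picture viewer there is one more tool, called after ">>>" as name(argument=value, ...) on one line, values as JSON. jog_arm: Moves the arm, as the interface text tells. Its arguments: {"type":"object","properties":{"series":{"type":"array","items":{"type":"array","items":{"type":"number","minimum":-1,"maximum":1}}}},"required":["series"]}

```bash
mkdir -p pics
cat > h.py <<'E'
import numpy as np, cv2
from rig import observe, read_camera, get_calibration, sign_off, tcp_to_tips
def cam(n):
    img,d=read_camera(n); c=get_calibration(n)
    return img,d,c
def world(c,d):
    K=np.array(c["K"],float);D=np.array(c["dist_coeffs"],float)
    R,_=cv2.Rodrigues(np.array(c["rvec"],float));t=np.array(c["tvec"],float).reshape(3)
    h,w=d.shape;u,v=np.meshgrid(np.arange(w),np.arange(h))
    p=cv2.undistortPoints(np.stack([u,v],-1).reshape(-1,1,2).astype(np.float32),K,D).reshape(h,w,2)
    P=np.concatenate([p*d[...,None],d[...,None]],-1)
    return (P-t)@R
E
python3 - <<'E'
from h import *
for n in("top","scene"):
    img,d,c=cam(n);cv2.imwrite(f"pics/{n}0.png",img);W=world(c,d)
    b,g,r=[img[...,i].astype(int) for i in range(3)]
    for nm,m in(("red",(r>g+60)&(r>b+60)),("blue",(b>r+50)&(b>g+20))):
        m=m&(d>0)
        k,l,s,_=cv2.connectedComponentsWithStats(m.astype(np.uint8))
        for i in range(1,k):
            if s[i,4]>80:
                P=W[l==i];top=P[np.abs(P[:,2]-.084)<.004]
                print(n,nm,s[i],P.mean(0).round(3),P.min(0).round(3),P.max(0).round(3))
                if len(top)>20: print("   top",len(top),top.mean(0).round(4),cv2.minAreaRect((top[:,:2]*1000).astype(np.float32)))
print(observe(),tcp_to_tips)
E
```

```text
top red [236  28  17  18 110] [0.884 0.095 0.305] [0.862 0.079 0.299] [0.906 0.112 0.309]
top red [423 139  14  14 115] [ 0.659 -0.325  0.155] [ 0.644 -0.344  0.146] [ 0.679 -0.311  0.178]
top red [244 211  39  39 807] [0.496 0.087 0.085] [0.45  0.044 0.036] [0.55  0.137 0.095]
   top 674 [0.5007 0.0891 0.0846] ((496.6109924316406, 87.06356048583984), (76.83956146240234, 65.59686279296875), 25.65876007080078)
top blue [    0     0   544   161 27798] [0.773 0.113 0.348] [ 0.759 -0.419 -0.   ] [0.924 0.81  0.584]
   top 32 [ 0.766  -0.1521  0.0835] ((772.8745727539062, -96.18026733398438), (23.880252838134766, 636.0684814453125), 0.253227561712265)
top blue [147 207  37  39 777] [0.525 0.33  0.085] [0.478 0.285 0.038] [0.574 0.383 0.095]
   top 653 [0.5288 0.332  0.0846] ((526.2855834960938, 330.0081481933594), (73.92375183105469, 66.31673431396484), 34.783348083496094)
scene red [254 203  32  19 437] [0.496 0.087 0.084] [ 0.445  0.043 -0.003] [0.63  0.182 0.093]
   top 395 [0.4983 0.0878 0.0837] ((495.561279296875, 86.44679260253906), (75.3682632446289, 66.92481994628906), 26.29352760
[... 1151 characters left out ...]
  0.033]
{'clock': 0.1, 'joints': array([ 6.87268306e+01,  1.76185366e+01,  8.63762723e+01, -4.30940047e-04,
        7.61109776e+01, -4.21062511e+00]), 'dq': array([ 0.01428058, -0.10981288, -0.17805571,  0.02111729, -0.02686099,
        0.06572596]), 'joint_efforts': array([ 1.83877914e-03, -4.58521843e+01, -2.52610606e+01, -1.89745647e-04,
        5.62712652e-03,  2.00901815e-05]), 'position': array([0.16851768, 0.5491299 , 0.24746837]), 'tool_rot': array([-1.79894468e+02, -7.35015271e-03,  1.62937553e+02]), 'ft_force': array([-0.2695219 , -0.22874877, -0.18754466]), 'ft_torque': array([-0.02006823, -0.01073074, -0.02012903]), 'finger_force': 0.0, 'gripper_width': 1.0011071733825172} 0.017
```

View pics/top0.png

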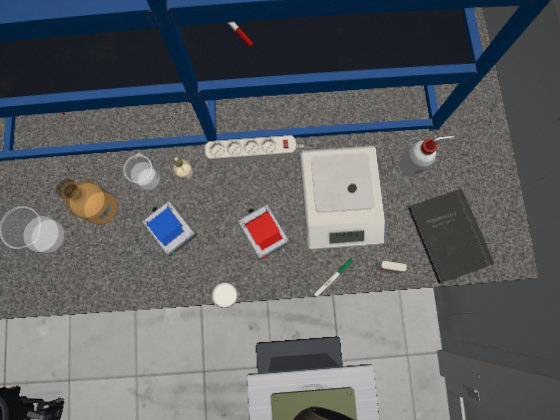

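View pics/scene0.png

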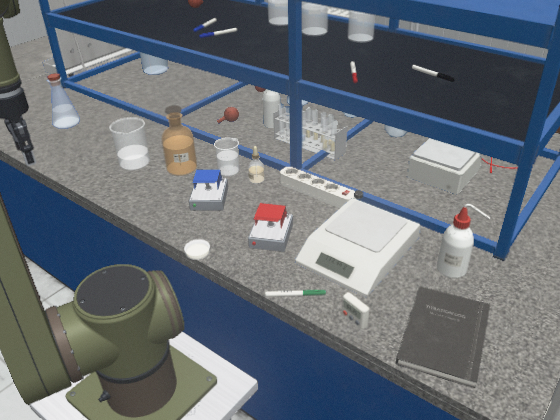

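The top view shows the red guard at about (265,229) with its box rotated about 26°. The blue guard is at (165,224), the dish at (225,295) and the marker at (335,277). The scene view agrees: red at (270,212), blue at (207,176).

Run:
```python
from h import *
T=[];L=[];B=[]
for n in("top","scene"):
    img,d,c=cam(n);W=world(c,d)
    b,g,r=[img[...,i].astype(int) for i in range(3)]
    m=(r>g+60)&(r>b+60)&(d>0)&(np.hypot(W[...,0]-.5,W[...,1]-.09)<.09)&(W[...,2]>.08)
    P=W[m];lip=P[P[:,2]>.0875];top=P[P[:,2]<.0865]
    dv=top.mean(0)-lip.mean(0)
    print(n,len(lip),len(top),lip.mean(0).round(4),top.mean(0).round(4),"yaw from lip->top",np.degrees(np.arctan2(dv[1],dv[0])),np.hypot(dv[0],dv[1]))
    (cx,cy),s,a=cv2.minAreaRect((P[:,:2]*1000).astype(np.float32)); print("all red",cx,cy,s,a)
    # panel / body: grey points at z~.04
    m2=(abs(W[...,2]-.04)<.004)&(np.hypot(W[...,0]-.5,W[...,1]-.09)<.085)&(d>0)
    print("panel",m2.sum(),cv2.minAreaRect((W[m2][:,:2]*1000).astype(np.float32)))
    m3=(W[...,2]>.02)&(np.hypot(W[...,0]-.5,W[...,1]-.09)<.085)&(d>0)
    print("body",m3.sum(),cv2.minAreaRect((W[m3][:,:2]*1000).astype(np.float32)))
    for nm,x0,y0,R in (("blue",.53,.33,.09),):
        pass
    if n=="top":
        crop=img[180:310,190:370];cv2.imwrite("pics/crop.png",cv2.resize(crop,None,fx=4,fy=4,interpolation=cv2.INTER_CUBIC))
        for v,u in((295,225),(277,335),(230,263)): print(u,v,W[v,u].round(3))
```

```text
top 147 569 [0.4751 0.0762 0.0897] [0.5018 0.0899 0.0842] yaw from lip->top 27.196533288598168 0.029955795223589574
all red 496.2349548339844 87.04421997070312 (77.43279266357422, 65.44376373291016) 25.725444793701172
panel 561 ((505.798583984375, 92.25798034667969), (114.57335662841797, 91.03352355957031), 26.411373138427734)
body 1624 ((509.1180725097656, 93.3274917602539), (131.39158630371094, 92.21781921386719), 25.89607048034668)
225 295 [0.35  0.199 0.018]
335 277 [ 0.375 -0.085  0.008]
263 230 [0.498 0.089 0.082]
scene 40 375 [0.4648 0.0726 0.0895] [0.4992 0.0882 0.0836] yaw from lip->top 24.485642173772057 0.037827260502400865
all red 491.4695129394531 85.07333374023438 (81.50477600097656, 66.010986328125) 24.745594024658203
panel 572 ((500.4905700683594, 88.39971923828125), (112.97026824951172, 89.98131561279297), 26.379179000854492)
body 1464 ((498.4840087890625, 88.01392364501953), (120.16036224365234, 93.3316650390625), 26.69961166381836)
```

View pics/crop.png

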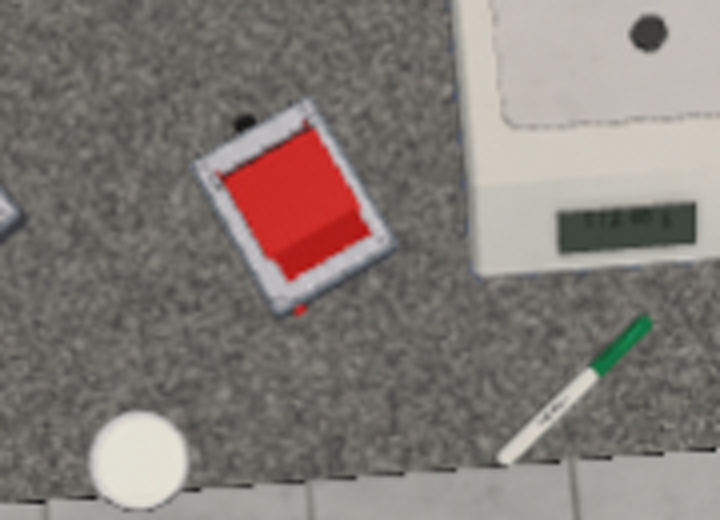

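>>> jog_arm(series=[[0,0,0,0,-0.079],[0,0,0,0,-0.079],[0,0,0,0,-0.079],[0,0,0,0,-0.079],[0,0,0,0,-0.079]])

```text
clock: 0.62
position: [0.1686, 0.5495, 0.248]
tool_rot: [-180.0, -0.0, -161.2]
ft_force: [-0.1, -0.5, -0.6]
gripper_width: 0.302
finger_force: 0.0
```

The crop shows the darker lip facing the robot at about crop (320,245) and the hinge at the back near (270,150). That puts the box at about (0.505, 0.091) with yaw 26°.

>>> jog_arm(series=[[0,0,0,0,-0.079],[0,0,-1,0,0],[0,0,-1,0,0],[0,0,-1,0,0],[0,0,-1,0,0]])

```text
clock: 1.03
position: [0.2121, 0.4584, 0.248]
tool_rot: [-180.0, -0.0, -154.4]
ft_force: [-0.4, -1.0, 0.4]
gripper_width: 0.003
finger_force: 0.0
```

>>> jog_arm(series=[[0,0,-1,0,0],[0,0,-1,0,0],[0,0,-1,0,0],[0,0,-1,0,0],[0,0,-1,0,0]])

```text
clock: 1.45
position: [0.2661, 0.3455, 0.2482]
tool_rot: [-180.0, -0.0, -154.4]
ft_force: [1.1, -0.5, -0.5]
gripper_width: -0.001
finger_force: 0.0
```

>>> jog_arm(series=[[0,0,-1,0,0],[0,0,-1,0,0],[0,0,-1,0,0],[0,0,-1,0,0],[0,0,-1,0,0]])

```text
clock: 1.87
position: [0.3201, 0.2328, 0.2483]
tool_rot: [-180.0, 0.0, -154.4]
ft_force: [0.1, -0.0, 0.1]
gripper_width: 0.001
finger_force: 0.0
```

>>> jog_arm(series=[[0,0,-1,0,0],[0,0,-1,0,0],[0,0,-1,0,0],[0,0,-1,0,0],[0,0,-1,0,0]])

```text
clock: 2.28
position: [0.3741, 0.1201, 0.2483]
tool_rot: [-180.0, 0.0, -154.4]
ft_force: [0.9, 0.8, -0.4]
gripper_width: 0.0
finger_force: 0.0
```

```bash
cat >> h.py <<'E'
def box():
    o=observe();y=np.radians(26);p=o["position"]-[.505,.091,0]
    print("t",round(o["clock"],2),"box x,y,tipz mm",(1000*(p[0]*np.cos(y)+p[1]*np.sin(y))).round(1),(1000*(-p[0]*np.sin(y)+p[1]*np.cos(y))).round(1),(1000*p[2]-17).round(1),"rot",o["tool_rot"].round(1),"F",o["ft_force"].round(1),"w",round(o["gripper_width"],3))
E
python3 -c "from h import *;box()"
```

```text
t 2.28 box x,y,tipz mm -104.9 83.5 231.3 rot [-180.     0.  -154.4] F [ 0.9  0.8 -0.4] w 0.0
```

>>> jog_arm(series=[[0,0,-1,0,0],[0,0,-1,0,0],[0,0,-0.9,0,0],[0,0,-0.2,0.9,0],[0,0,0,0.9,0]])

```text
clock: 2.7
position: [0.41, 0.0498, 0.204]
tool_rot: [-179.8, 0.3, -154.6]
ft_force: [0.7, 0.2, 0.3]
gripper_width: -0.003
finger_force: 0.0
```

>>> jog_arm(series=[[0,0,0,0.9,0],[0,0,0,0.9,0],[0,0,0,0.9,0],[0,0,0,0.9,0],[0,0,0,0,0]])

```text
clock: 3.12
position: [0.4044, 0.0513, 0.1102]
tool_rot: [179.8, -0.4, -154.4]
ft_force: [-0.4, -0.2, -0.1]
gripper_width: 0.001
finger_force: 0.0
```

Run:
```python
from h import *
box()
img,d,c=cam("scene");cv2.imwrite("pics/s1.png",cv2.resize(img[140:270,190:370],None,fx=4,fy=4,interpolation=cv2.INTER_CUBIC))
```

```text
t 3.12 box x,y,tipz mm -107.9 8.4 93.2 rot [ 179.8   -0.4 -154.4] F [-0.4 -0.2 -0.1] w 0.001
```

View pics/s1.png

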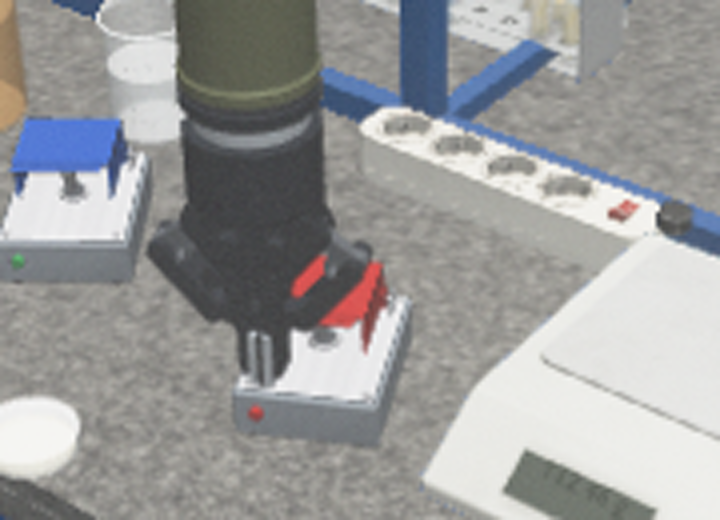

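The fingers now stand in front of the box at about crop (262,355). Their knuckles spread wide sideways, and the lip is clear of them.

>>> jog_arm(series=[[0,0,-0.33,0.5,0],[0,-0.5,0,0,0],[0,-0.5,0,0,0],[0,-0.4,0,0,0],[0,0,0,0,0]])

```text
clock: 3.58
position: [0.4474, 0.0603, 0.1024]
tool_rot: [-179.9, 0.4, -154.4]
ft_force: [1.0, 0.0, 0.8]
gripper_width: 0.0
finger_force: 0.0
```

```bash
python3 -c "from h import *;box()"
```

```text
t 3.58 box x,y,tipz mm -65.2 -2.4 85.4 rot [-179.9    0.4 -154.4] F [1.  0.  0.8] w 0.0
```

>>> jog_arm(series=[[0,0,0,0.2,0],[0,0,0,0,0],[0,0,0,0,0],[0,0,0,0,0],[0,0,0,0,0]])

```text
clock: 4.0
position: [0.442, 0.059, 0.0958]
tool_rot: [180.0, -0.0, -154.4]
ft_force: [-0.0, 0.8, -0.5]
gripper_width: 0.001
finger_force: 0.0
```

```bash
python3 -c "from h import *;box()"
```

```text
t 4.0 box x,y,tipz mm -70.6 -1.1 78.8 rot [ 180.    -0.  -154.4] F [-0.   0.8 -0.5] w 0.001
```

>>> jog_arm(series=[[0,-0.15,0,0,0],[0,-0.15,0,0,0],[0,-0.15,0,-0.1,0],[0,-0.15,0,-0.15,0],[0,0,0,0,0]])

```text
clock: 4.42
position: [0.4539, 0.0647, 0.1021]
tool_rot: [180.0, -0.3, -154.3]
ft_force: [-5.5, -4.8, 3.6]
gripper_width: -0.0
finger_force: 3.3
```

```bash
cat >> h.py <<'E'
def guard(n="top",col="red"):
    img,d,c=cam(n);W=world(c,d);b,g,r=[img[...,i].astype(int) for i in range(3)]
    m=(r>g+60)&(r>b+60)&(d>0)&(np.hypot(W[...,0]-.5,W[...,1]-.09)<.12)&(W[...,2]>.06)
    P=W[m]-[.505,.091,0];y=np.radians(26);bx=(P[:,0]*np.cos(y)+P[:,1]*np.sin(y))*1000;z=P[:,2]*1000
    i=np.argsort(-z)[:8]
    print("guard",n,m.sum(),"x",np.percentile(bx,[2,98]).round(0),"z98",np.percentile(z,[50,98]).round(0),"highest at x",bx[i].mean().round(0),"z",z[i].mean().round(0))
    return img
E
python3 -c "
from h import *;box();guard();guard('scene')"
```

```text
t 4.42 box x,y,tipz mm -57.5 -1.2 85.1 rot [ 180.    -0.3 -154.3] F [-5.5 -4.8  3.6] w -0.0
guard top 4 x [-54. -22.] z98 [ 90. 280.] highest at x -33.0 z 140.0
guard scene 121 x [-69.  24.] z98 [ 87. 127.] highest at x -59.0 z 118.0
```

>>> jog_arm(series=[[0,0,0,-0.1,0],[0,0,0,-0.1,0],[0,0,0,-0.05,0],[0,-0.02,0,-0.05,0],[0,0,0,0,0]])

```text
clock: 4.93
position: [0.4575, 0.066, 0.1101]
tool_rot: [-180.0, 0.1, -154.4]
ft_force: [0.4, -0.5, 0.3]
gripper_width: 0.001
finger_force: 0.1
```

```bash
python3 -c "
from h import *;box();i=guard('scene')
cv2.imwrite('pics/s2.png',cv2.resize(i[140:270,190:370],None,fx=4,fy=4,interpolation=cv2.INTER_CUBIC))"
```

```text
t 4.93 box x,y,tipz mm -53.6 -1.6 93.1 rot [-1.800e+02  1.000e-01 -1.544e+02] F [ 0.4 -0.5  0.3] w 0.001
guard scene 124 x [-45.  26.] z98 [ 91. 104.] highest at x -46.0 z 107.0
```

View pics/s2.png

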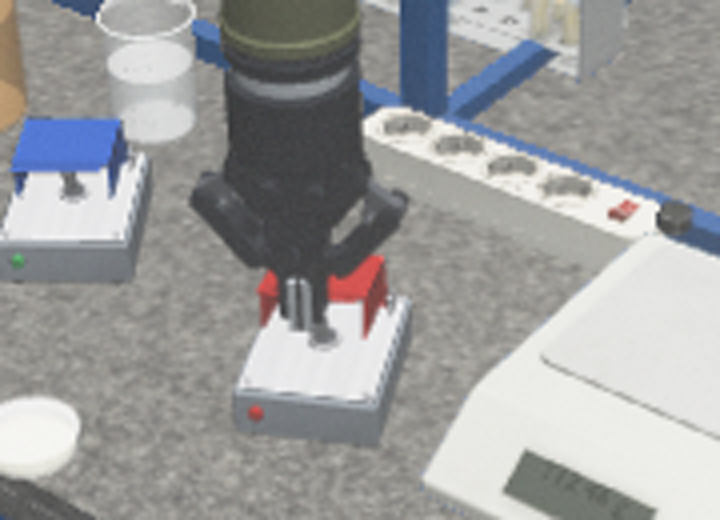

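The guard has started to lift: its lip is at about crop (330,280) and the contact force is near zero. I'll follow the lip's arc.

>>> jog_arm(series=[[0,-0.22,0,-0.32,0],[0,-0.23,0,-0.24,0],[0,-0.25,0,-0.22,0],[0,-0.13,0,-0.1,0],[0,0,0,0,0]])

```text
clock: 5.4
position: [0.4774, 0.0752, 0.1325]
tool_rot: [-179.9, 0.2, -154.4]
ft_force: [0.4, -0.5, 0.0]
gripper_width: 0.004
finger_force: 0.0
```

```bash
python3 -c "
from h import *;box();guard('scene');guard()"
```

```text
t 5.4 box x,y,tipz mm -31.7 -2.1 115.5 rot [-179.9    0.2 -154.4] F [ 0.4 -0.5  0. ] w 0.004
guard scene 118 x [-23.  40.] z98 [ 82. 126.] highest at x -22.0 z 126.0
guard top 11 x [-34.  18.] z98 [106. 324.] highest at x -7.0 z 185.0
```

>>> jog_arm(series=[[0,-0.27,0,-0.18,0],[0,-0.29,0,-0.16,0],[0,-0.3,0,-0.14,0],[0,-0.32,0,-0.1,0],[0,0,0,0,0]])

```text
clock: 5.92
position: [0.5051, 0.0883, 0.1471]
tool_rot: [-179.9, 0.2, -154.4]
ft_force: [-0.1, -0.5, 0.2]
gripper_width: -0.002
finger_force: 0.0
```

```bash
python3 -c "
from h import *;box();guard('scene')"
```

```text
t 5.92 box x,y,tipz mm -1.1 -2.4 130.1 rot [-179.9    0.2 -154.4] F [-0.1 -0.5  0.2] w -0.002
guard scene 227 x [ 4. 55.] z98 [ 72. 140.] highest at x 10.0 z 141.0
```

>>> jog_arm(series=[[0,-0.32,0,-0.04,0],[0,-0.33,0,0,0],[0,-0.33,0,0,0],[0,-0.33,0,0,0],[0,0,0,0,0]])

```text
clock: 6.38
position: [0.5339, 0.1025, 0.1471]
tool_rot: [-180.0, 0.1, -154.4]
ft_force: [1.0, 0.6, -0.0]
gripper_width: -0.002
finger_force: 0.0
```

```bash
python3 -c "
from h import *;box();guard('scene')"
```

```text
t 6.38 box x,y,tipz mm 31.0 -2.4 130.1 rot [-1.800e+02  1.000e-01 -1.544e+02] F [ 1.   0.6 -0. ] w -0.002
guard scene 260 x [29. 66.] z98 [ 68. 142.] highest at x 49.0 z 142.0
```

>>> jog_arm(series=[[0,0.8,0.1,0,0],[0,0.8,0,0,0],[0,0.8,0,0,0],[0,0.6,0,0,0],[0,0,0,0,0]])

```text
clock: 6.85
position: [0.4582, 0.0705, 0.1465]
tool_rot: [179.9, -0.3, -154.4]
ft_force: [-0.7, -0.6, 0.2]
gripper_width: -0.004
finger_force: 0.0
```

>>> jog_arm(series=[[0,0,0,0.7,0],[0,0,0,0.7,0],[0,0,0,0.7,0],[0,0,0,0.5,0],[0,0,0,0,0]])

```text
clock: 7.27
position: [0.4617, 0.0716, 0.08]
tool_rot: [179.9, -0.2, -154.4]
ft_force: [-0.5, -1.1, -0.2]
gripper_width: 0.003
finger_force: 0.0
```

```bash
python3 -c "
from h import *;box();i=guard('scene')
cv2.imwrite('pics/s3.png',cv2.resize(i[140:270,190:370],None,fx=4,fy=4,interpolation=cv2.INTER_CUBIC))"
```

```text
t 7.27 box x,y,tipz mm -47.4 1.5 63.0 rot [ 179.9   -0.2 -154.4] F [-0.5 -1.1 -0.2] w 0.003
guard scene 83 x [-59.  65.] z98 [123. 147.] highest at x -4.0 z 145.0
```

View pics/s3.png

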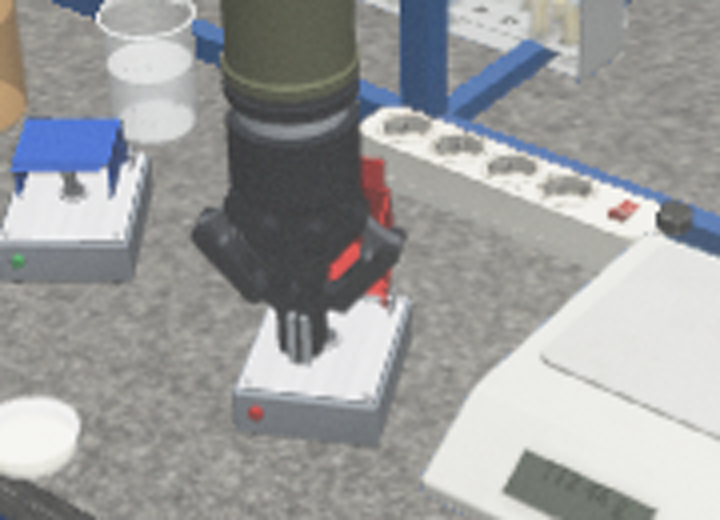

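The guard stands open at about crop (375,230), and the fingers are in front of the toggle at (300,335).

>>> jog_arm(series=[[0,-0.25,0,0,0],[0,-0.25,0,0,0],[0,-0.25,0,0,0],[0,-0.2,0,0,0],[0,0,0,0,0]])

```text
clock: 7.73
position: [0.4853, 0.082, 0.0832]
tool_rot: [-179.9, 0.0, -154.4]
ft_force: [-1.6, -0.2, 0.5]
gripper_width: 0.001
finger_force: 0.5
```

>>> jog_arm(series=[[0,-0.15,0,0,0],[0,-0.15,0,0,0],[0,-0.1,0,0,0],[0,-0.1,0,0,0],[0,0,0,0,0]])

```text
clock: 8.15
position: [0.4964, 0.0875, 0.0821]
tool_rot: [-180.0, 0.1, -154.4]
ft_force: [-0.7, -1.2, -0.1]
gripper_width: -0.001
finger_force: 0.2
```

```bash
python3 -c "
from h import *;box()"
```

```text
t 8.15 box x,y,tipz mm -9.2 0.6 65.1 rot [-1.800e+02  1.000e-01 -1.544e+02] F [-0.7 -1.2 -0.1] w -0.001
```

>>> jog_arm(series=[[0,-0.1,0,0,0],[0,-0.08,0,0,0],[0,0,0,0,0],[0,0,0,0,0],[0,0,0,0,0]])

```text
clock: 8.57
position: [0.4997, 0.0892, 0.082]
tool_rot: [-180.0, 0.0, -154.4]
ft_force: [-0.3, 0.8, -0.5]
gripper_width: -0.003
finger_force: 0.1
```

```bash
python3 -c "
from h import *;box()"
```

```text
t 8.57 box x,y,tipz mm -5.6 0.7 65.0 rot [-180.     0.  -154.4] F [-0.3  0.8 -0.5] w -0.003
```

>>> jog_arm(series=[[0,-0.08,0,0,0],[0,0,0,0,0],[0,-0.04,0,0,0],[0,0,0,0,0],[0,0,0,0,0]])

```text
clock: 8.98
position: [0.5014, 0.0902, 0.0819]
tool_rot: [180.0, -0.1, -154.4]
ft_force: [-3.1, -1.8, 0.6]
gripper_width: -0.002
finger_force: 1.5
```

```bash
python3 -c "
from h import *;box()"
```

```text
t 8.98 box x,y,tipz mm -3.6 0.9 64.9 rot [ 1.800e+02 -1.000e-01 -1.544e+02] F [-3.1 -1.8  0.6] w -0.002
```

>>> jog_arm(series=[[0,-0.04,0,0,0],[0,0,0,0,0],[0,0.6,0,0,0],[0,0.8,0,0,0],[0,0.4,0,-0.5,0]])

```text
clock: 9.4
position: [0.4599, 0.0711, 0.0931]
tool_rot: [179.9, -0.2, -154.4]
ft_force: [-1.4, -0.4, -0.2]
gripper_width: -0.001
finger_force: 0.0
```

>>> jog_arm(series=[[0,0,0,-1,0],[0,0,0,-1,0],[0,0,0,-1,0],[0,0,0,-1,0],[0,0,0,-0.5,0]])

```text
clock: 9.82
position: [0.4652, 0.0719, 0.2106]
tool_rot: [-179.9, 0.4, -154.4]
ft_force: [0.6, -0.3, -0.4]
gripper_width: 0.002
finger_force: 0.0
```

```bash
python3 -c "
from h import *;box();i=guard('scene');j=guard()
f=lambda a:cv2.resize(a,(400,400),interpolation=cv2.INTER_CUBIC)
cv2.imwrite('pics/s4.png',np.hstack([f(i[170:260,230:320]),f(j[190:270,225:305])]))"
```

```text
t 9.82 box x,y,tipz mm -44.1 0.2 193.6 rot [-179.9    0.4 -154.4] F [ 0.6 -0.3 -0.4] w 0.002
guard scene 303 x [29. 66.] z98 [ 85. 142.] highest at x 49.0 z 142.0Traceback (most recent call last):
  File "<string>", line 2, in <module>
    from h import *;box();i=guard('scene');j=guard()
                                             ~~~~~^^
  File "h.py", line 21, in guard
    print("guard",n,m.sum(),"x",np.percentile(bx,[2,98]).round(0),"z98",np.percentile(z,[50,98]).round(0),"highest at x",bx[i].mean().round(0),"z",z[i].mean().round(0))
                                ~~~~~~~~~~~~~^^^^^^^^^^^
    return _quantile_unchecked(
        a, q, axis, out, overwrite_input, method, keepdims, weights)
    return _ureduce(a,
                    func=_quantile_ureduce_func,
    ...<5 lines>...
                    overwrite_input=overwrite_input,
                    method=method)
    r = func(a, **kwargs)
    result = _quantile(arr,
                       quantiles=q,
    ...<2 lines>...
                       out=out,
                       weights=wgt)
    slices_having_nans = np.isnan(arr[-1, ...])
                                  ~~~^^^^^^^^^
IndexError: index -1 is out of bounds for axis 0 with size 0
```

Run:
```python
from h import *
img,d,c=cam("scene");W=world(c,d)-[.505,.091,0];y=np.radians(26)
bx=1000*(W[...,0]*np.cos(y)+W[...,1]*np.sin(y));by=1000*(-W[...,0]*np.sin(y)+W[...,1]*np.cos(y));z=1000*W[...,2]
m=(abs(bx)<30)&(abs(by)<15)&(z>50)&(z<85)&(d>0)
for a in np.stack([bx,by,z],-1)[m].round(0): print(*a,end="; ")
cv2.imwrite("pics/s4.png",cv2.resize(img[160:260,220:330],None,fx=5,fy=5,interpolation=cv2.INTER_CUBIC))
```

```text
12.0 1.0 68.0; 12.0 -1.0 69.0; 28.0 11.0 52.0; 8.0 3.0 68.0; 5.0 -0.0 70.0; 10.0 -1.0 67.0; 8.0 -4.0 68.0; 7.0 3.0 65.0; 11.0 1.0 62.0; 8.0 -2.0 65.0; 12.0 -4.0 63.0; 5.0 3.0 64.0; 6.0 0.0 63.0; 6.0 -2.0 64.0; 7.0 -5.0 63.0; 9.0 4.0 58.0; 5.0 0.0 60.0; 5.0 -2.0 61.0; 11.0 -4.0 57.0; 8.0 3.0 55.0; 1.0 -1.0 61.0; 1.0 -3.0 61.0; 7.0 -5.0 57.0; -1.0 1.0 59.0; -0.0 -1.0 59.0; 4.0 -3.0 56.0; -2.0 1.0 56.0; 3.0 -0.0 53.0; 4.0 -2.0 53.0; -4.0 -2.0 52.0;
```

View pics/s4.png

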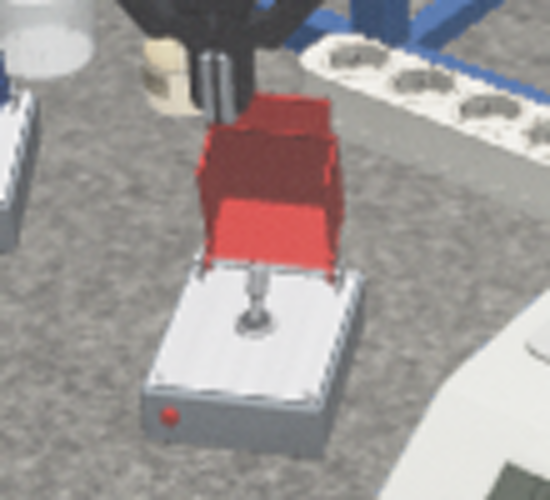

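The toggle leans back at about crop (257,285), with its measured tip near x +12, z 68, so it is on. The guard is resting open at (265,180). Next I go over and behind the guard.

>>> jog_arm(series=[[0,-1,0,0,0],[0,-1,0,0,0],[0,-1,0,0,0],[0,-1,0,0,0],[0,-1,0,0,0]])

```text
clock: 10.38
position: [0.5756, 0.126, 0.205]
tool_rot: [179.9, -0.1, -154.4]
ft_force: [0.8, -0.7, -0.0]
gripper_width: 0.0
finger_force: 0.0
```

>>> jog_arm(series=[[0,-0.6,0,0,0],[0,0,0,0,0],[0,0,0,0.9,0],[0,0,0,0.9,0],[0,0,0,0.8,0]])

```text
clock: 10.8
position: [0.5871, 0.1316, 0.1397]
tool_rot: [180.0, -0.1, -154.4]
ft_force: [-0.5, -1.1, 0.5]
gripper_width: 0.0
finger_force: 0.0
```

>>> jog_arm(series=[[0,0,0,0,0],[0,0,0,0,0],[0,0,0,0,0],[0,0,0,0,0],[0,0,0,0,0]])

```text
clock: 11.22
position: [0.5896, 0.132, 0.1435]
tool_rot: [-180.0, 0.2, -154.4]
ft_force: [0.5, -0.4, 1.1]
gripper_width: -0.0
finger_force: 0.0
```

```bash
python3 -c "
from h import *;box();guard('scene')"
```

```text
t 11.22 box x,y,tipz mm 94.0 -0.3 126.5 rot [-180.     0.2 -154.4] F [ 0.5 -0.4  1.1] w -0.0
guard scene 357 x [31. 65.] z98 [120. 142.] highest at x 49.0 z 143.0
```

>>> jog_arm(series=[[0,0.6,0,0,0],[0,0.35,0,0,0],[0,0.3,0,0,0],[0,0.3,0,0,0],[0,0.3,0,0,0]])

```text
clock: 11.68
position: [0.5466, 0.1117, 0.1425]
tool_rot: [-180.0, 0.0, -154.4]
ft_force: [0.8, -0.0, 0.8]
gripper_width: -0.002
finger_force: 0.1
```

>>> jog_arm(series=[[0,0.3,0,0,0],[0,0.3,0,0,0],[0,0.3,0,0,0],[0,0.3,0,0,0],[0,0,0,0,0]])

```text
clock: 12.1
position: [0.5179, 0.0983, 0.1418]
tool_rot: [180.0, -0.1, -154.4]
ft_force: [-0.5, -0.1, -0.5]
gripper_width: -0.006
finger_force: 0.0
```

```bash
python3 -c "
from h import *;box();guard('scene')"
```

```text
t 12.1 box x,y,tipz mm 14.7 0.9 124.8 rot [ 1.800e+02 -1.000e-01 -1.544e+02] F [-0.5 -0.1 -0.5] w -0.006
guard scene 218 x [-14.  45.] z98 [ 73. 132.] highest at x -14.0 z 132.0
```

>>> jog_arm(series=[[0,0,0,-0.5,0],[0,0,0,-1,0],[0,0,0,-1,0],[0,0,0,-1,0],[0,0,0,0,0]])

```text
clock: 12.57
position: [0.5238, 0.0995, 0.2347]
tool_rot: [-179.8, 0.6, -154.4]
ft_force: [0.9, 0.5, 0.5]
gripper_width: 0.002
finger_force: 0.0
```

>>> jog_arm(series=[[0,0,-1,0,0],[0,0,-1,0,0],[0,0,-1,0,0],[0,0,-1,0,0],[0,0,0,0,0]])

```text
clock: 12.98
position: [0.5659, 0.0051, 0.2292]
tool_rot: [-179.8, 0.1, -154.5]
ft_force: [0.7, -0.8, -0.3]
gripper_width: 0.001
finger_force: 0.0
```

>>> jog_arm(series=[[0,0,0,0,0],[0,0,0,0,0],[0,0,0,0,0],[0,0,0,0,0],[0,0,0,0,0]])

```text
clock: 13.4
position: [0.5628, 0.0096, 0.2296]
tool_rot: [180.0, -0.0, -154.3]
ft_force: [0.7, 0.1, -0.3]
gripper_width: 0.003
finger_force: 0.0
```

Run:
```python
from h import *
box();img=guard('scene')
cv2.imwrite("pics/s5.png",cv2.resize(img[140:290,170:370],None,fx=4,fy=4,interpolation=cv2.INTER_CUBIC))
d=cam("scene");W=world(d[2],d[1]);m=(abs(W[...,2]-.04)<.004)&(np.hypot(W[...,0]-.5,W[...,1]-.09)<.085)
print(cv2.minAreaRect((W[m][:,:2]*1000).astype(np.float32)))
```

```text
t 13.4 box x,y,tipz mm 16.2 -98.4 212.6 rot [ 180.    -0.  -154.3] F [ 0.7  0.1 -0.3] w 0.003
guard scene 440 x [-50.  24.] z98 [84. 91.] highest at x -51.0 z 92.0
((500.5818176269531, 88.41434478759766), (114.71168518066406, 89.38455200195312), 26.149124145507812)
```

View pics/s5.png

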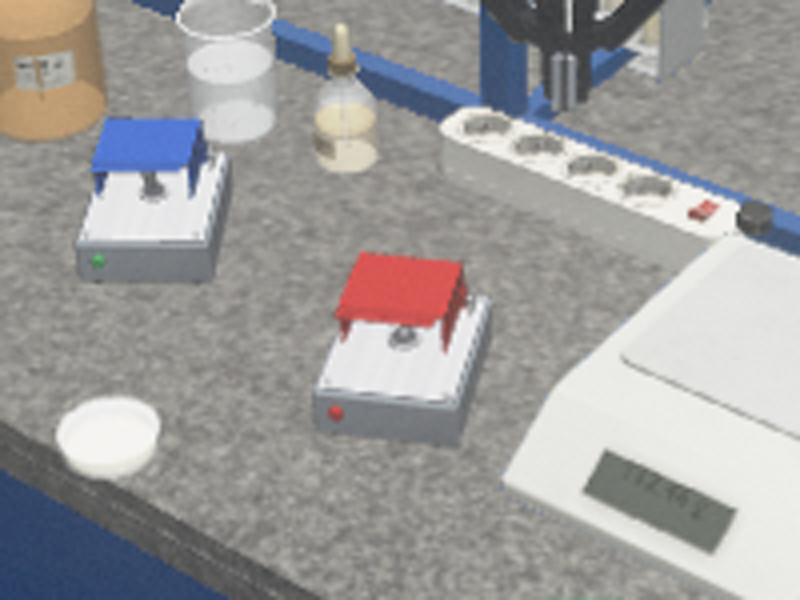

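The red guard at about (405,290) is shut, with its lip at z 91. The box has not moved, the blue switch at (150,155) is unchanged, and the arm is clear.

```bash
python3 -c "from h import *;print(sign_off())"
```

```text
the job is handed in; nothing more can be done
None
```

The red supply's toggle is on with its guard dropped shut over it, the box and the blue switch are where they were, and I handed the job in at about 13 s on the robot's clock (the judge's result was not shown).

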